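Centre the bird ornament on its plinth

ROBOT

A 6-joint arm with a two-finger parallel gripper is mounted at the origin on the work surface. World frame = base frame: x ahead of the robot, y to its left, z up, the work surface at z = 0. Lengths are in mm, angles in rad, forces in N, time in s.
With the tool pointing down it reaches from about 275 to 1000 mm from the base axis. Payload 8.4 kg.
Tool frame: the origin (TCP) lies at the centre of the arm's flange, where the gripper is bolted on; the fingertips stand r.tip_extent ahead of it and the grasp point (between the pads) lies 155 mm ahead of it (r.tip_extent is the distance from the TCP to the fingertips, in mm); z points along the fingers, y is the direction in which the jaws open and shut (so a half turn about z gives the same grasp; the last joint's range is limited). The gripper opens to 85 mm and grips with 20 to 120 N. Pads are 22 mm wide; open, the fingers measure 114 mm over their backs; the gripper's body (76 mm by 85 mm) begins 54 mm behind the grasp point. The pads swing forward as they close: fully open they stand 13 mm farther back than shut.
Start: joints at [1.102, 0.353, 1.633, -0, 1.155, -0.002], TCP at [281.269, 558.137, 404.681] pointing down, gripper open.
Joint ranges: [-2.63, 2.63], [-0.92, 2.1], [0.06, 2.66], [-1.3, 4.44], [0, 2.69], [-3.02, 3.02]. Speed limits (rad/s): [2.22, 2.22, 2.79, 3.14, 3.14, 3.14].

INTERFACE

Orientations are given as [roll, pitch, yaw] about the fixed x, y, z axes, in that order (R = Rz(yaw) Ry(pitch) Rx(roll)).
In Python, from rig import sense, grab_frame, job, r gives the robot as it stands. The module is installed in compiled form; this text tells all that it offers.
- The arm moves only by the shell command python3 -m creep 'ROWS' [FORCE]. ROWS is JSON, a list of rows, each a list of 7 numbers: the turn, a rotation vector about the tool's x, y, z in rad, then the shift along the tool's x, y, z in mm, then the closure, from 0 (fully open) to 1 (shut). In form: [[wx, wy, wz, dx, dy, dz, fingers], ...]. A call has 1 to 10 rows; each row shifts and turns the pose as measured when the row begins, along the tool's axes as they then stand; what a row does not reach is not made up. A row lasts 1/12 s, in which the tool goes at most 41.7 mm and 7.16 degrees, less where a joint would pass 70% of its speed; a pose out of reach is approached as far as the arm can. A call with a gripper value outside its range is refused whole. The fingers move at their own pace and stop on an object; FORCE is the grip in N (left out, the last holds). Time passes only in rows, so rows that do not move let the fingers close. It gives the time, the measured TCP pose, the force and the opening at its end, in the units of the state.
- sense(): the state, without advancing time (a new reading comes with each control period).
- grab_frame(name): name is "scene" or "top" or "wrist"; returns a dict with "color" (480x640x3 uint8, red, green, blue), "mtx" (3x3 intrinsics, pixels), "T" (4x4, takes a point from camera to world coordinates). Camera axes: x right, y down, z forward; pixel columns grow to the right and rows downward; lengths in mm; the calibration is good to about 2 mm. The wrist camera is an equidistant fisheye: a pixel r from the principal point sees the ray r / f radians off the axis. A picture is of the moment at which its call begins. There is no depth.
- job.sign_off(): hands the job in, once; it reports no verdict.
The state is a dict: "clock": time; "qpos": joint angles; "qvel": joint speeds; "joint_efforts": joint torques, N m; "eef_pos": TCP position; "tcp_rot": TCP orientation; "contact_force": force on the tool from outside, world axes, zero at the start; "wrist_torque": the same for the moment, N m; "opening": opening from 0.0 (shut) to 1.0 (fully open).
Only numpy, scipy, OpenCV 4.12 (cv2) and the standard library are available. Lean on these libraries where they do the work, as an engineer would, in place of code of your own. Each camera call takes 0.05 s, during which the arm holds its last target.

TASK

The little metal bird stands off-centre on its square stone plinth. Tap it gently with the fingertips, low on its foot because it is top-heavy, until it stands in the middle of the plinth, then take the hand away. Do not grasp or lift it, do not tip it, and leave the plinth and everything else on the bench where they are.

Things in the scene. Friction and masses are not known exactly. Their poses are not given: they have to be found in the camera images.
- bird: top-heavy metal bird ornament, 68 mm tall, about 0.2 kg, loose, 18 to 35 mm off the plinth's centre. Origin: centre of its foot's underside; z up, beak to -x. Foot: disc 48 mm in diameter, upright rim 13 mm high, bevelled to 16 mm. Above it a 12 mm thick stem, then from 25 mm up the bird, within 25 mm of the axis. Slides if pushed slowly on the rim; rocks or topples if hit fast or pushed high.
- plinth: square polished stone block 110 x 110 mm, 40 mm high, about 1.3 kg, loose on the bench, any yaw. Origin: centre of its underside, z up; its top face is 40 mm above the origin and the bird stands on that face.
- stand: neighbour, to be left alone: round dark wooden disc 110 mm in diameter, 30 mm high; origin at the centre of its underside
- vase: neighbour, to be left alone: small white bud vase 62 mm tall, 54 mm wide, centred on the round stand; origin at the centre of its underside
- awl: bystander: awl lying on the bench, 155 mm long, wooden handle up to 26 mm thick; origin under the handle, 50 mm from its butt end, point towards +x
- cup: bystander: terracotta cup 68 mm wide, 75 mm tall; origin at the centre of its underside
- bowl: bystander: blue ceramic bowl 100 mm wide, 45 mm tall; origin at the centre of its underside
- jar: bystander: amber jar with a wooden cap, 60 mm wide, 80 mm tall; origin at the centre of its underside
- spool: bystander: wooden spool 44 mm wide, 46 mm tall, standing; origin at the centre of its underside
- mallet: bystander: small wooden mallet lying on the bench, 166 mm long, head 36 mm thick; origin on the bench under the handle, 80 mm from its free end, head towards +x
Mind the look-alikes: they are no part of the job. Leave any green look-alike of the bird alone.

How it is judged (in metres and radians):
At the end, for the whole second after the job is handed in: the bird stands upright (within 0.06 rad) and at rest on the plinth's top, its axis within 7 mm of the plinth's centre, untouched; the plinth is within 12 mm of where it was (horizontal distance between bird and plinth below 0.007 m and z of bird in the frame of plinth between 0.036 and 0.044 m and angle between bird's own z axis and vertical below 0.06 rad and linear speed of bird below 0.02 m/s and distance of plinth from where it was at the start of the episode below 0.012 m and contact force between the fingers and bird below 0.05 N).
It fails at once if the bird is tipped (more than 0.3 rad) (angle between bird's own z axis and vertical above 0.3 rad).
It fails at once if the bird is lifted 10 mm off the plinth, or falls off it (z of bird in the frame of plinth above 0.05 m or z of bird in the frame of plinth below 0.03 m).
It fails at once if the bird is struck or squeezed hard (more than 5.5 N) or knocked along fast (more than 0.25 m/s) (contact force between the fingers and bird above 5.5 N or linear speed of bird above 0.25 m/s).
It fails at once if the plinth is shifted (more than 12 mm) (distance of plinth from where it was at the start of the episode above 0.012 m).
It fails at once if the neighbouring stand or vase (15 mm) or another bystander (20 mm) is moved, or the vase is tipped (distance of any of stand, vase from where it was at the start of the episode above 0.015 m or angle between vase's own z axis and vertical above 0.3 rad or distance of any of awl, cup, bowl, jar, spool, mallet from where it was at the start of the episode above 0.02 m).
It also fails if it takes over 51 s, if anything falls off the work surface, if the arm or the gripper's body presses on something with over 40 N, if the wrist force passes 120 N, or if a joint passes its speed limit or range.

## Working session

There is one attempt and no reset: what is moved stays moved. The work goes in short steps, Python scripts to look and compute and a shell command to move; the robot and the scene stay as the last step left them, time stands still between calls to the robot, and variables do not carry over. Pictures are saved under pics/ and viewed, and the job is handed in when it is done.

```bash
mkdir -p pics
python3 - <<'E'
from rig import sense, grab_frame, job, r
import cv2
print(sense()); print(r.tip_extent)
for n in ["scene","top","wrist"]:
    f=grab_frame(n); cv2.imwrite(f"pics/{n}0.png",f["color"][:,:,::-1]); print(n,f["mtx"].tolist(),f["T"].round(4).tolist())
E
```

```text
{'clock': 0.0, 'qpos': array([ 1.10163290e+00,  3.53637175e-01,  1.63413536e+00, -1.20356860e-05,
        1.15521437e+00, -2.35983341e-03]), 'qvel': array([-4.41340756e-05, -4.01859217e-04, -1.53749412e-03,  1.80143677e-04,
        6.57161134e-04, -8.16756299e-05]), 'joint_efforts': array([ 1.82539161e-04, -6.05255628e+01, -3.42054427e+01, -7.75833132e-05,
        9.64455830e-03, -4.45273224e-05]), 'eef_pos': array([281.1423597 , 557.92902038, 403.96784807]), 'tcp_rot': array([-3.14019837e+00,  7.71419966e-06,  2.67479393e+00]), 'contact_force': array([ 1.40749375,  0.41267351, -0.23577838]), 'wrist_torque': array([0.04002721, 0.04621588, 0.03479342]), 'opening': 0.9982209363959191}
173.4
scene [[553.8001554766421, 0.0, 315.688401686034], [0.0, 553.8001554766421, 235.5978845970121], [0.0, 0.0, 1.0]] [[-0.4721, 0.6544, -0.5907, 1306.8716], [0.8815, 0.3576, -0.3084, 376.3203], [0.0094, -0.6663, -0.7456, 985.806], [0.0, 0.0, 0.0, 1.0]]
top [[458.21787687595895, 0.0, 318.0667509521337], [0.0, 458.21787687595895, 238.06436617809945], [0.0, 0.0, 1.0]] [[0.0221, -0.9851, 0.1703, 438.18], [-0.9993, -0.0271, -0.0273, -18.2182], [0.0315, -0.1696, -0.985, 885.2716], [0.0, 0.0, 0.0, 1.0]]
wrist [[371.64829954431775, 0.0, 319.3774037002987], [0.0, 371.64829954431775, 242.5862978452194], [0.0, 0.0, 1.0]] [[0.45, 0.8481, 0.2797, 209.6745], [0.893, -0.4268, -0.1425, 594.4722], [-0.0015, 0.3139, -0.9495, 372.9749], [0.0, 0.0, 0.0, 1.0]]
```

View pics/scene0.png

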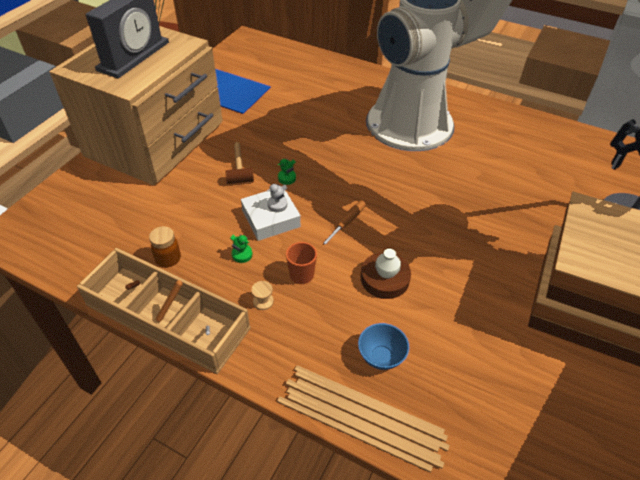

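View pics/top0.png

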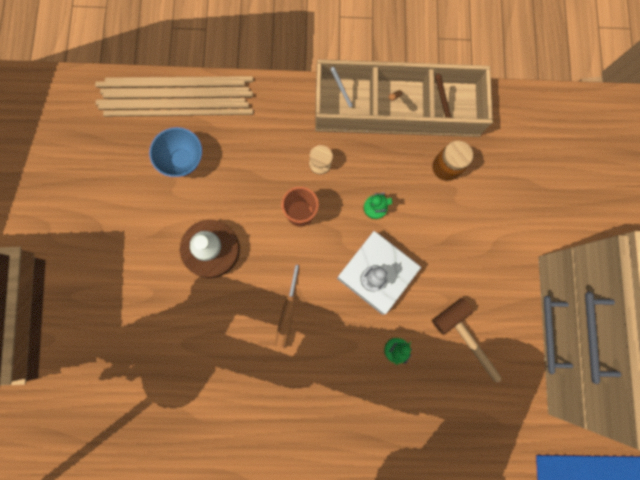

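View pics/wrist0.png

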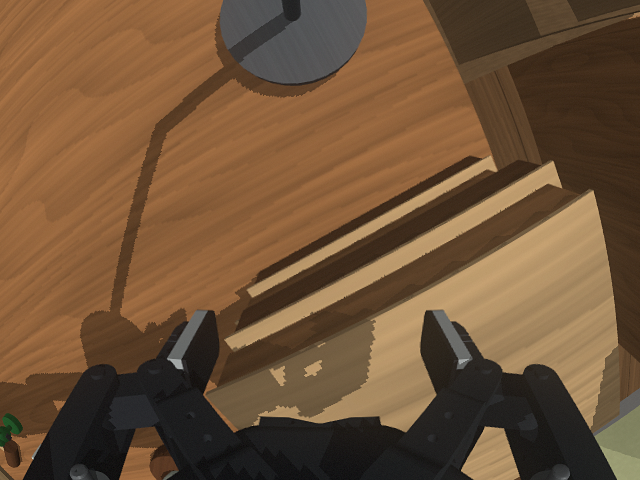

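Run:
```python
from rig import grab_frame
import cv2,numpy as np
a=grab_frame("top")["color"][:,:,::-1][215:330,320:440]
b=grab_frame("scene")["color"][:,:,::-1][165:260,225:325]
a=cv2.resize(a,(480,460),interpolation=cv2.INTER_CUBIC)
cv2.imwrite("pics/crop1.png",a)
b=cv2.resize(b,(500,475),interpolation=cv2.INTER_CUBIC);cv2.imwrite("pics/crop2.png",b)
```

```text
(no output)
```

View pics/crop1.png

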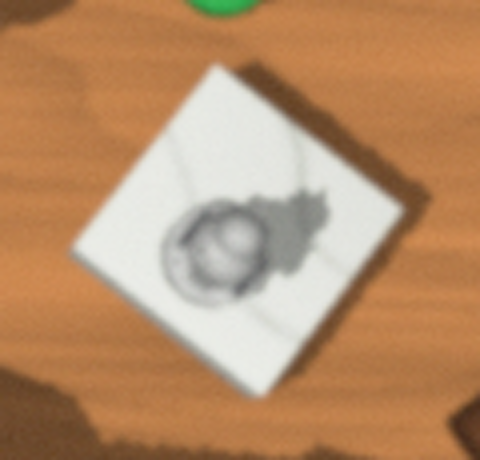

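View pics/crop2.png

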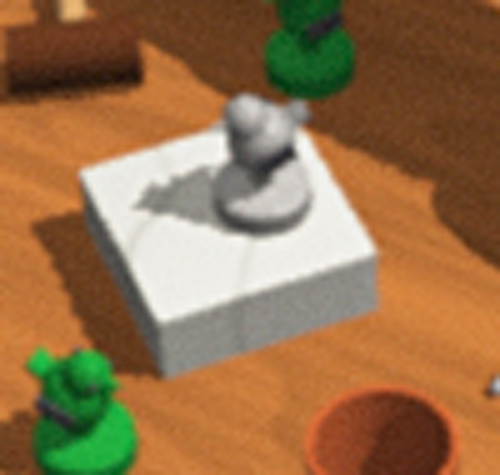

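```bash
cat > h.py <<'E'
from rig import sense, grab_frame, r
import numpy as np, cv2
def ray(f,u,v,z):
    K,T=f["mtx"],f["T"]
    d=T[:3,:3]@np.array([(u-K[0,2])/K[0,0],(v-K[1,2])/K[1,1],1.])
    o=T[:3,3]; return (o+d*(z-o[2])/d[2])
E
python3 - <<'E'
from h import *
f=grab_frame("top")
P=lambda u,v,z:ray(f,(u+.5)/4-.5+320,(v+.5)/4-.5+215,z)
C=np.array([P(*c,40) for c in [(217,64),(404,209),(262,398),(72,250)]])
print(C.round(1),C.mean(0).round(1))
for i in range(4):
    d=C[(i+1)%4]-C[i];print(np.linalg.norm(d).round(1),np.degrees(np.arctan2(d[1],d[0])).round(1))
print('foot',P(214,253,53).round(1),[P(*c,53).round(1) for c in [(162,253),(268,253),(214,200),(214,306)]])
g=grab_frame("scene")
Q=lambda u,v,z:ray(g,(u+.5)/5-.5+225,(v+.5)/5-.5+165,z)
C=np.array([Q(*c,40) for c in [(80,173),(162,322),(377,252)]])
print(C.round(1),((C[0]+C[2])/2).round(1))
print('foot',[Q(*c,50).round(1) for c in [(213,195),(313,188),(266,228)]], Q(266,188,50).round(1))
E
```

```text
[[ 601.4 -146.6   40. ]
 [ 535.  -234.2   40. ]
 [ 446.6 -167.4   40. ]
 [ 512.1  -79.4   40. ]] [ 523.8 -156.9   40. ]
110.0 -127.1
110.9 142.9
109.7 53.3
111.8 -36.9
foot [ 511.2 -143.3   53. ] [array([ 510.6, -119.6,   53. ]), array([ 511.8, -168.1,   53. ]), array([ 535.5, -143.3,   53. ]), array([ 487.1, -143.4,   53. ])]
[[ 540.6 -230.9   40. ]
 [ 604.7 -143.6   40. ]
 [ 517.8  -78.4   40. ]] [ 529.2 -154.6   40. ]
foot [array([ 530.8, -160.6,   50. ]), array([ 503.7, -121.2,   50. ]), array([ 537.5, -127.2,   50. ])] [ 514.5 -140.9   50. ]
```

Candidates: the grey bird on the plinth (top 375,278; scene 278,197), and two green look-alikes on the bench (top 378,205 and 398,350). The grey one matches the description, and the crops confirm it. The bird needs about (+12.5, -13.6) mm. Its tail points at about (-x, +y), so I'll push along -y and then along +x to stay clear of the tail.

```bash
python3 -m creep '[[0,0,0,-27,-26,0,1],[0,0,0,-27,-26,0,1],[0,0,0,-27,-26,0,1],[0,0,0,-27,-26,0,1],[0,0,0,-27,-26,0,1],[0,0,0,-27,-26,0,1],[0,0,0,-27,-26,0,1],[0,0,0,-27,-26,0,1],[0,0,0,-27,-26,0,1],[0,0,0,-27,-26,0,1]]' 20
```

```text
clock: 1.18
eef_pos: [407.2, 196.5, 403.5]
tcp_rot: [3.136, 0.0, 2.685]
contact_force: [0.7, 0.2, -0.6]
opening: 0.002
```

```bash
python3 -m creep '[[0,0,0,-28,-27,0,1],[0,0,0,-28,-27,0,1],[0,0,0,-28,-27,0,1],[0,0,0,-28,-27,0,1],[0,0,0,-28,-27,0,1],[0,0,0,-28,-27,0,1],[0,0,0,-28,-27,0,1],[0,0,0,-20,-20,0,1],[0,0,0,0,0,0,1]]'
python3 -m creep '[[0,0,0.12,0,0,0,1],[0,0,0.12,0,0,0,1],[0,0,0.12,0,0,0,1],[0,0,0.12,0,0,0,1],[0,0,0.12,0,0,0,1],[0,0,0.12,0,0,0,1],[0,0,0.12,0,0,0,1],[0,0,0.12,0,0,0,1],[0,0,0.12,0,0,0,1],[0,0,0,0,0,0,1]]'
python3 - <<'E'
from h import *
f=grab_frame("wrist");cv2.imwrite("pics/w1.png",f["color"][:,:,::-1])
E
```

```text
clock: 1.93
eef_pos: [512.2, -107.3, 405.3]
tcp_rot: [3.134, 0.008, 2.682]
contact_force: [0.1, -0.1, 1.1]
opening: -0.005
clock: 2.77
eef_pos: [511.4, -108.2, 405.0]
tcp_rot: [3.132, -0.005, 1.554]
contact_force: [-0.5, -0.4, -0.3]
opening: 0.001
```

View pics/w1.png

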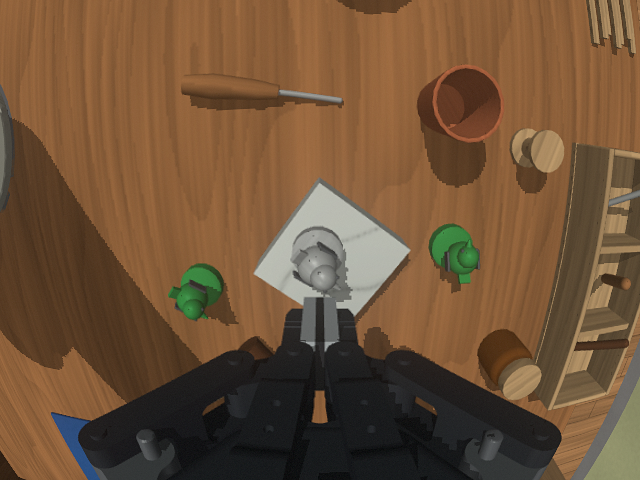

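```bash
cat >> h.py <<'E'
def wray(f,u,v,z):
    K,T=f["mtx"],f["T"]
    p=np.array([(u-K[0,2])/K[0,0],(v-K[1,2])/K[1,1]]);t=np.linalg.norm(p)
    d=T[:3,:3]@np.append(p/t*np.sin(t),np.cos(t))
    o=T[:3,3]; return (o+d*(z-o[2])/d[2])
def crop(name,u0,v0,u1,v1,s,fn):
    f=grab_frame(name);cv2.imwrite(fn,cv2.resize(f["color"][v0:v1,u0:u1,::-1],None,fx=s,fy=s,interpolation=cv2.INTER_CUBIC));return f
E
python3 - <<'E'
from h import *
crop("wrist",240,170,430,330,4,"pics/w1c.png")
E
```

```text
(no output)
```

View pics/w1c.png

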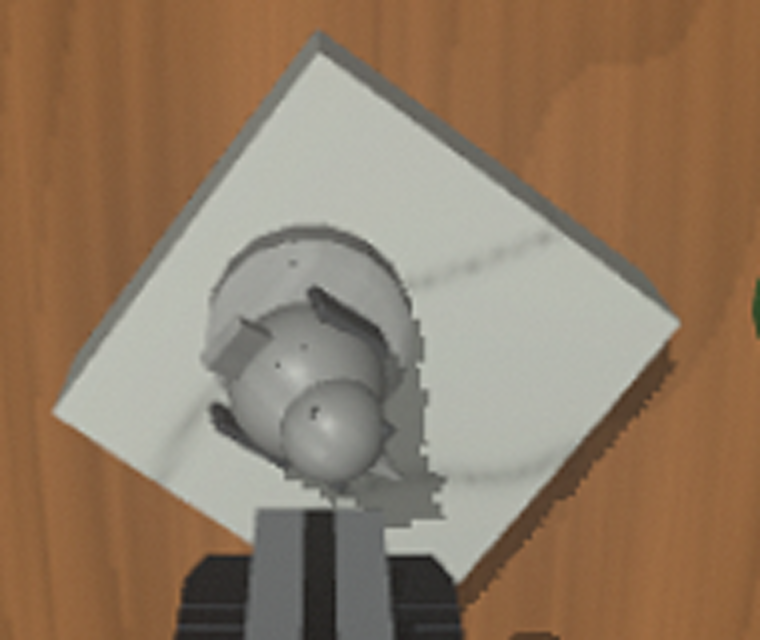

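Run:
```python
from h import *
f=grab_frame("wrist")
P=lambda u,v,z:wray(f,(u+.5)/4-.5+240,(v+.5)/4-.5+170,z).round(1)
C=np.array([P(*c,40) for c in [(320,52),(681,323),(460,586),(53,410)]]);print(C,C.mean(0))
print([np.linalg.norm(C[i]-C[i-1]).round(1) for i in range(4)])
# foot top rim left/right/top at rim edge z=53
L,R_,T=P(206,335,53),P(412,320,53),P(310,238,53)
print(L,R_,T)
# circle through
import numpy as np
A=np.array([L,R_,T])[:,:2]
M=2*(A[1:]-A[0]);b=(A[1:]**2).sum(1)-(A[0]**2).sum()
c=np.linalg.solve(M,b);print(c,np.linalg.norm(A-c,axis=1))
print('tip',P(320,510,231))
```

```text
[[ 516.   -79.    40. ]
 [ 603.5 -145.    40. ]
 [ 551.1 -216.2   40. ]
 [ 449.9 -166.    40. ]] [ 530.125 -151.55    40.   ]
[np.float64(109.3), np.float64(109.6), np.float64(88.4), np.float64(113.0)]
[ 489.2 -142.1   53. ] [ 536.5 -138.9   53. ] [ 513.3 -119.2   53. ]
[ 513.02174494 -143.03860494] [23.84022884 23.84022884 23.84022884]
tip [513.8 -98.5 231. ]
```

```bash
python3 -m creep '[[0,-0.08,-0.017,12,1,0,1],[0,0,0,18,1,20,1],[0,0,0,8,0,35,1],[0,0,0,3,0,35,1],[0,0,0,3,0,35,1],[0,0,0,2,0,25,1],[0,0,0,0,0,5,1],[0,0,0,0,0,0,1]]'
python3 - <<'E'
from h import *
crop("wrist",120,130,520,430,2,"pics/w2.png")
E
```

```text
clock: 3.58
eef_pos: [517.3, -72.8, 245.9]
tcp_rot: [3.125, 0.081, 1.61]
contact_force: [-0.2, 0.3, 0.4]
opening: 0.0
```

View pics/w2.png

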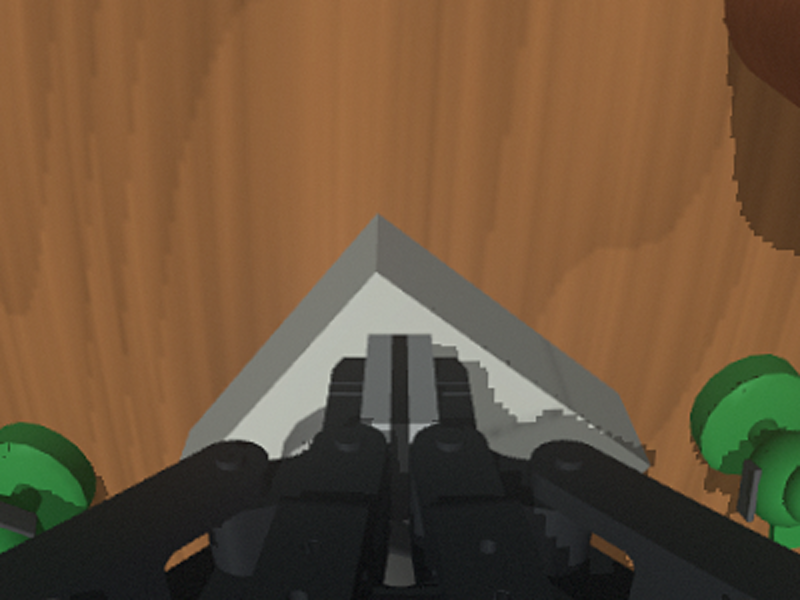

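```bash
python3 -m creep '[[0.016,0,0.035,1,-4,12,1],[0,0,0,1,-1,8,1],[0,0,0,0,0,4,1],[0,0,0,0,0,0,1]]'
python3 - <<'E'
from h import *
from scipy.spatial.transform import Rotation as R
s=sense();M=R.from_euler('xyz',s['tcp_rot']).as_matrix();print(s['eef_pos'],s['eef_pos']+M@[0,0,173.4],s['eef_pos']+M@[-11,0,173.4],s['contact_force'])
E
```

```text
clock: 3.97
eef_pos: [515.5, -73.5, 227.2]
tcp_rot: [3.129, 0.082, 1.577]
contact_force: [1.0, -0.4, -0.3]
opening: -0.003
[515.49987607 -73.50335462 227.17814675] [517.79195928 -87.71239279  54.37649864] [517.86426315 -98.67507766  55.27889127] [ 0.99346514 -0.3614018  -0.29657893]
```

```bash
cat > tip.py <<'E'
from h import *
from scipy.spatial.transform import Rotation as R
s=sense();M=R.from_euler('xyz',s['tcp_rot']).as_matrix();print('rot',s['tcp_rot'].round(3),'tip',(s['eef_pos']+M@[0,0,173.4]).round(1),'front-x',(s['eef_pos']+M@[-11,0,173.4]).round(1),'rear',(s['eef_pos']+M@[11,0,173.4]).round(1),s['contact_force'].round(2))
E
python3 -m creep '[[0.01,0,0,-2,-3,6,1],[0,0,0,-3,-1,2,1],[0,0,0,-3,0,0,1],[0,0,0,0,0,0,1]]'; python3 tip.py;python3 - <<'E'
from h import *
crop("scene",225,165,325,265,5,"pics/s2.png")
crop("top",320,215,440,335,4,"pics/t2.png")
E
```

```text
clock: 4.3
eef_pos: [512.7, -83.3, 221.9]
tcp_rot: [3.135, 0.083, 1.58]
contact_force: [0.1, -0.7, 0.4]
opening: 0.001
rot [3.135 0.083 1.58 ] tip [514.  -97.6  49.1] front-x [ 514.1 -108.6   50. ] rear [513.9 -86.7  48.2] [ 0.07 -0.68  0.36]
```

View pics/s2.png

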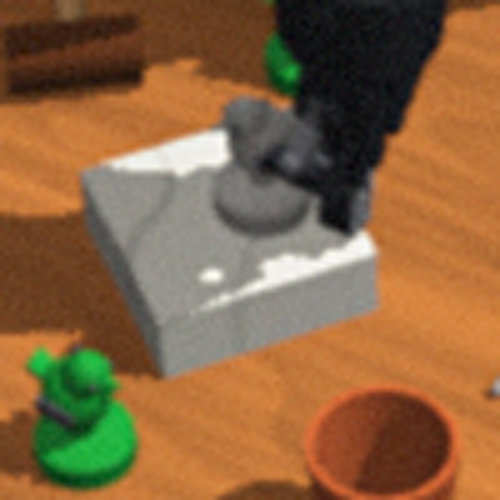

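View pics/t2.png

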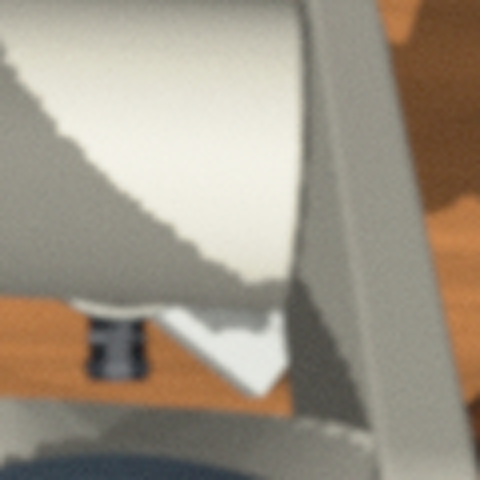

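```bash
python3 -m creep '[[0,0,0,-2,0,0,1],[0,0,0,-2,0,0,1],[0,0,0,-1.5,0,0,1],[0,0,0,-1,0,0,1],[0,0,0,-1,0,0,1],[0,0,0,-1,0,0,1],[0,0,0,0,0,0,1]]'; python3 tip.py;python3 - <<'E'
from h import *
crop("scene",225,165,325,265,5,"pics/s3.png")
E
```

```text
clock: 4.98
eef_pos: [513.1, -92.3, 223.1]
tcp_rot: [3.134, 0.083, 1.58]
contact_force: [0.6, -0.3, -0.1]
opening: -0.001
rot [3.134 0.083 1.58 ] tip [ 514.5 -106.7   50.3] front-x [ 514.6 -117.6   51.2] rear [514.4 -95.7  49.4] [ 0.55 -0.27 -0.11]
```

View pics/s3.png

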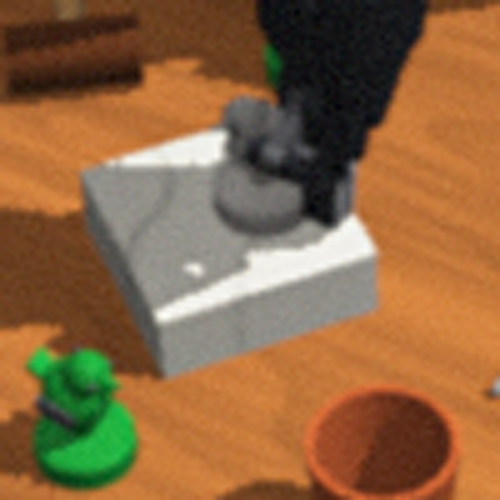

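```bash
python3 -m creep '[[0,0,0,0,0,3,1],[0,0,0,-1,0,0.3,1],[0,0,0,-1.5,0,0.2,1],[0,0,0,-1.5,0,0.2,1],[0,0,0,-1.5,0,0.2,1],[0,0,0,-1.5,0,0.2,1],[0,0,0,0,0,0,1]]'; python3 tip.py;python3 - <<'E'
from h import *
crop("scene",225,165,325,265,5,"pics/s4.png")
E
```

```text
clock: 5.62
eef_pos: [513.1, -99.9, 219.1]
tcp_rot: [3.134, 0.082, 1.58]
contact_force: [-0.0, 0.9, -0.0]
opening: -0.0
rot [3.134 0.082 1.58 ] tip [ 514.5 -114.1   46.3] front-x [ 514.6 -125.1   47.2] rear [ 514.4 -103.2   45.3] [-0.04  0.9  -0.05]
```

View pics/s4.png

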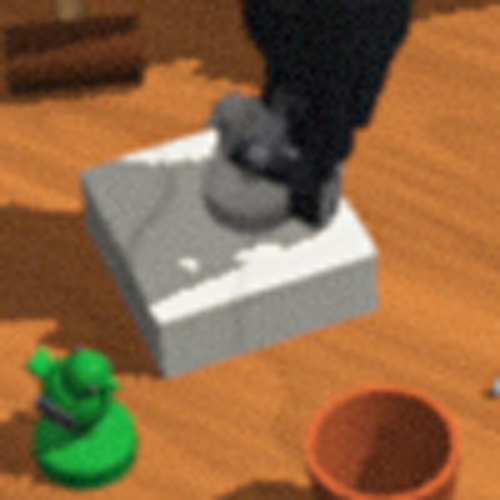

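```bash
python3 -m creep '[[0,0,0,-1.5,0,0.1,1],[0,0,0,-1.5,0,0.1,1],[0,0,0,-1.5,0,0.1,1],[0,0,0,-1.5,0,0.1,1],[0,0,0,-0.5,0,0,1],[0,0,0,0,0,0,1]]'; python3 tip.py
python3 -m creep '[[0,0,0,3,0,0,1],[0,0,0,10,0,0,1],[0,0,0,12,0,0,1],[0,0,0,6,0,-20,1],[0,0,0,0,0,-35,1],[0,0,0,0,0,-40,1],[0,0,0,0,0,-40,1],[0,0,0,0,0,-40,1],[0,0,0,0,0,0,1]]'
python3 - <<'E'
from h import *
crop("wrist",240,170,430,330,4,"pics/w5.png")
crop("top",320,215,440,335,4,"pics/t5.png")
crop("scene",225,165,325,265,5,"pics/s5.png")
E
```

```text
clock: 6.17
eef_pos: [513.1, -107.1, 219.1]
tcp_rot: [3.135, 0.082, 1.58]
contact_force: [-0.5, 0.4, -0.9]
opening: 0.001
rot [3.135 0.082 1.58 ] tip [ 514.4 -121.3   46.3] front-x [ 514.5 -132.3   47.2] rear [ 514.3 -110.4   45.4] [-0.55  0.44 -0.85]
clock: 6.92
eef_pos: [510.0, -52.5, 394.7]
tcp_rot: [-3.14, 0.08, 1.582]
contact_force: [1.6, 0.1, 0.3]
opening: -0.003
```

View pics/w5.png

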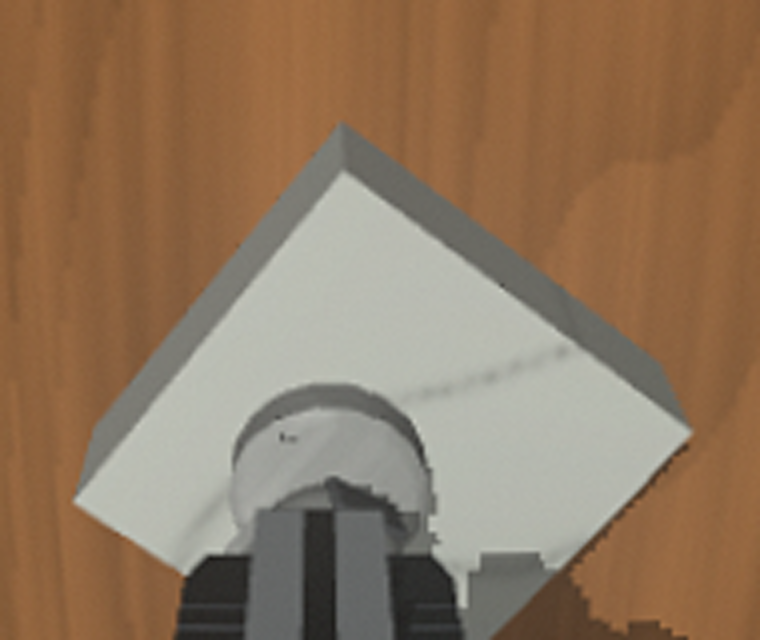

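View pics/s5.png

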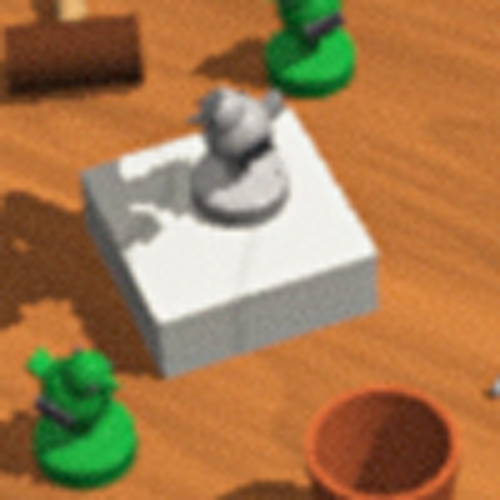

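Run:
```python
from h import *
f=grab_frame("wrist")
P=lambda u,v,z:wray(f,(u+.5)/4-.5+240,(v+.5)/4-.5+170,z).round(1)
T,Rr,L=P(344,172,40),P(691,433,40),P(75,501,40)
print(T,Rr,L,(Rr+L)/2,np.linalg.norm(T-Rr),np.linalg.norm(T-L))
A=np.array([P(232,487,53),P(429,472,53),P(328,408,53)])[:,:2];print(A)
M=2*(A[1:]-A[0]);b=(A[1:]**2).sum(1)-(A[0]**2).sum()
c=np.linalg.solve(M,b);print(c,np.linalg.norm(A-c,axis=1))
```

```text
[510.1 -77.   40. ] [ 595.  -141.2   40. ] [ 445.6 -162.3   40. ] [ 520.3  -151.75   40.  ] 106.44082863262572 106.94082475836812
[[ 485.4 -149.5]
 [ 530.8 -144.8]
 [ 507.3 -128.5]]
[ 508.57623373 -151.75021518] [23.28521587 23.28521587 23.28521587]
```

View pics/t5.png

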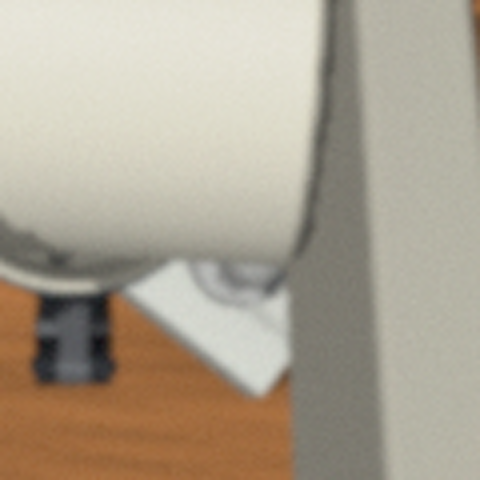

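```bash
python3 - <<'E'
from h import *
f=cv2.imread("pics/top0.png");F=grab_frame("top")
h=cv2.cvtColor(f,cv2.COLOR_BGR2HSV);m=cv2.inRange(h,(45,120,40),(85,255,255))
n,_,st,c=cv2.connectedComponentsWithStats(m)
for s,cc in zip(st[1:],c[1:]):
    if s[4]>50: print(s,ray(F,*cc,20).round(1),ray(F,s[0],s[1],16).round(),ray(F,s[0]+s[2],s[1]+s[3],16).round())
E
python3 -m creep '[[0,0.08,0,-18,-20,0,1],[0,0,-0.12,0,-20,0,1],[0,0,-0.12,0,0,0,1],[0,0,-0.12,0,0,0,1],[0,0,-0.12,0,0,0,1],[0,0,-0.12,0,0,0,1],[0,0,-0.12,0,0,0,1],[0,0,-0.12,0,0,0,1],[0,0,-0.12,0,0,0,1],[0,0,-0.12,0,0,0,1]]'
python3 -m creep '[[0,0,-0.12,0,0,0,1],[0,0,-0.12,0,0,0,1],[0,0,-0.12,0,0,0,1],[0,0,-0.12,0,0,0,1],[0,0,0,0,0,0,1]]'
```

```text
[364 195  28  24 460] [ 654.9 -154.4   20. ] [ 677. -131.   16.] [ 630. -186.   16.]
[385 338  26  26 494] [ 381.1 -193.5   20. ] [ 403. -171.   16.] [ 357. -220.   16.]
clock: 8.0
eef_pos: [460.8, -71.7, 369.8]
tcp_rot: [-3.129, -0.047, 2.701]
contact_force: [-0.9, -0.2, 0.2]
opening: 0.0
clock: 8.42
eef_pos: [458.0, -71.4, 360.4]
tcp_rot: [3.126, -0.065, -3.076]
contact_force: [1.0, 0.1, -0.1]
opening: 0.0
```

```bash
cat > plan.py <<'E'
import sys
from h import *
from scipy.spatial.transform import Rotation as R
# args: front-face x,y,z target (mm), yaw
x,y,z,yaw=map(float,sys.argv[1:5])
s=sense();M=R.from_euler('xyz',s['tcp_rot']);G=R.from_euler('xyz',[np.pi,0.08,yaw])
goal=np.array([x,y,z])-G.as_matrix()@[-11,0,173.4]
print('turn',(M.inv()*G).as_rotvec().round(3),'shift in present axes',(M.inv().apply(goal-s['eef_pos'])).round(1),'in goal axes',(G.inv().apply(goal-s['eef_pos'])).round(1))
E
python3 plan.py 475 -154 120 3.1416; python3 tip.py
```

```text
turn [ 0.016 -0.146  0.064] shift in present axes [  8.8 -83.   67.9] in goal axes [ 13.3 -82.6  67.6]
rot [ 3.126 -0.065 -3.076] tip [446.6 -69.5 187.4] front-x [457.5 -68.7 186.7] rear [435.6 -70.2 188.1] [ 1.03  0.14 -0.08]
```

```bash
python3 -m creep '[[0.008,-0.073,0.032,0,0,0,1],[0.008,-0.073,0.032,0,0,0,1],[0,0,0,6,-30,0,1],[0,0,0,6,-30,20,1],[0,0,0,0,-20,20,1],[0,0,0,0,0,20,1],[0,0,0,0,0,0,1]]'; python3 tip.py; python3 plan.py 475 -154 48.5 3.1416
```

```text
clock: 9.0
eef_pos: [447.5, -152.9, 290.3]
tcp_rot: [3.137, 0.076, 3.11]
contact_force: [-0.9, -0.0, -1.6]
opening: -0.001
rot [3.137 0.076 3.11 ] tip [ 460.6 -152.6  117.4] front-x [ 471.6 -152.9  118.2] rear [ 449.7 -152.2  116.6] [-0.92 -0.04 -1.6 ]
turn [ 0.002 -0.004 -0.032] shift in present axes [ 2.6 -1.3 69.8] in goal axes [ 2.9 -1.1 69.8]
```

```bash
python3 -m creep '[[0,0,-0.03,2,0,25,1],[0,0,0,2,0,25,1],[0,0,0,0,-1,12,1],[0,0,0,0,0,4,1],[0,0,0,0,0,0,1]]'; python3 tip.py
python3 - <<'E'
from h import *
crop("scene",225,165,325,265,5,"pics/s6.png")
E
```

```text
clock: 9.42
eef_pos: [447.6, -153.0, 220.6]
tcp_rot: [3.136, 0.07, 3.125]
contact_force: [-0.7, 0.4, 0.5]
opening: -0.001
rot [3.136 0.07  3.125] tip [ 459.7 -152.3   47.7] front-x [ 470.7 -152.5   48.4] rear [ 448.7 -152.1   46.9] [-0.66  0.39  0.49]
```

View pics/s6.png

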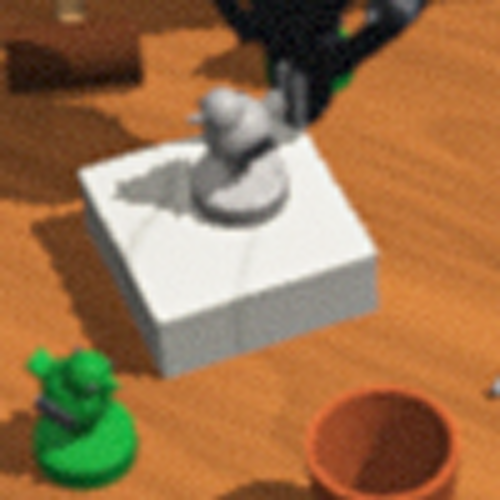

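```bash
python3 -m creep '[[0,0,0,-3,-1,0.3,1],[0,0,0,-3,-1,0.3,1],[0,0,0,-2,-1,0.2,1],[0,0,0,-1.5,0,0.1,1],[0,0,0,-1.5,0,0.1,1],[0,0,0,-1.5,0,0.1,1],[0,0,0,-1.5,0,0.1,1],[0,0,0,-1.5,0,0.1,1],[0,0,0,0,0,0,1]]'; python3 tip.py
python3 - <<'E'
from h import *
crop("scene",225,165,325,265,5,"pics/s7.png")
E
```

```text
clock: 10.22
eef_pos: [467.1, -156.7, 225.9]
tcp_rot: [3.139, 0.077, 3.123]
contact_force: [-1.2, -0.7, -0.6]
opening: -0.0
rot [3.139 0.077 3.123] tip [ 480.5 -156.5   53. ] front-x [ 491.5 -156.7   53.9] rear [ 469.6 -156.3   52.2] [-1.23 -0.69 -0.63]
```

View pics/s7.png

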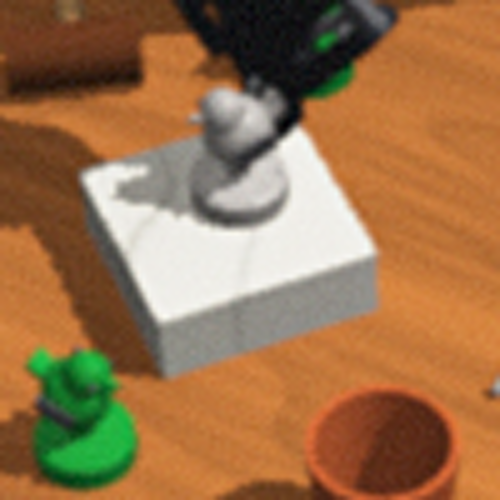

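```bash
python3 -m creep '[[0,0,0,3,0,2,1],[0,0,0,2,0,3,1],[0,0,0,0,0,2,1],[0,0,0,0,0,0,1]]'; python3 tip.py
```

```text
clock: 10.6
eef_pos: [461.5, -156.4, 217.4]
tcp_rot: [3.138, 0.076, 3.123]
contact_force: [-1.1, -0.4, -0.2]
opening: -0.002
rot [3.138 0.076 3.123] tip [ 474.7 -156.1   44.6] front-x [ 485.7 -156.3   45.4] rear [ 463.8 -155.9   43.7] [-1.06 -0.37 -0.19]
```

```bash
python3 -m creep '[[0,0,0,-1,0,-1,1],[0,0,0,-1.5,0,0.3,1],[0,0,0,-1.5,0,0.3,1],[0,0,0,-1.5,0,0.3,1],[0,0,0,-1.5,0,0.3,1],[0,0,0,0,0,0,1]]'; python3 tip.py
python3 - <<'E'
from h import *
crop("scene",225,165,325,265,5,"pics/s8.png")
E
```

```text
clock: 11.1
eef_pos: [468.8, -156.6, 217.4]
tcp_rot: [3.138, 0.075, 3.123]
contact_force: [-0.4, -0.6, 0.3]
opening: 0.002
rot [3.138 0.075 3.123] tip [ 481.7 -156.2   44.5] front-x [ 492.7 -156.4   45.3] rear [ 470.7 -156.    43.7] [-0.42 -0.63  0.31]
```

View pics/s8.png

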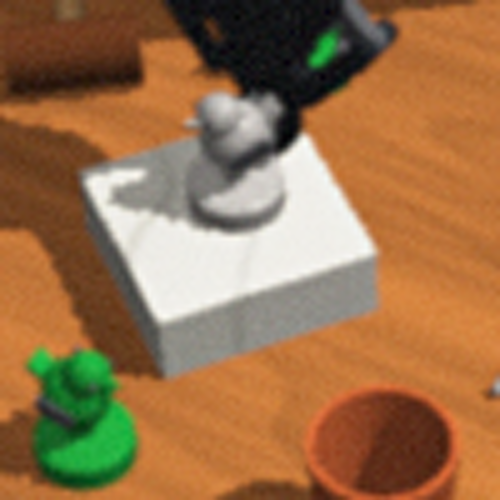

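```bash
python3 -m creep '[[0,0,0,-1.5,0,0,1],[0,0,0,-1.5,0,0.2,1],[0,0,0,-1.5,0,0.1,1],[0,0,0,-1.5,0,0.2,1],[0,0,0,0,0,0,1]]'; python3 tip.py
python3 - <<'E'
from h import *
crop("scene",225,165,325,265,5,"pics/s9.png")
E
```

```text
clock: 11.57
eef_pos: [475.1, -156.6, 217.4]
tcp_rot: [3.138, 0.074, 3.123]
contact_force: [0.0, 0.4, -0.1]
opening: -0.001
rot [3.138 0.074 3.123] tip [ 488.  -156.2   44.4] front-x [ 499.  -156.4   45.3] rear [ 477.  -156.    43.6] [ 0.04  0.41 -0.06]
```

View pics/s9.png

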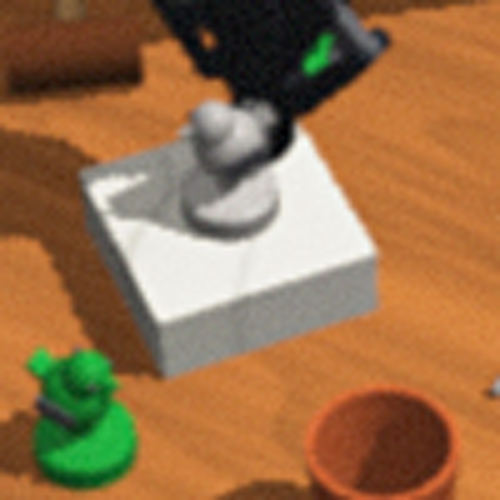

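```bash
python3 -m creep '[[0,0,0,3,0,0,1],[0,0,0,12,0,0,1],[0,0,0,25,0,-10,1],[0,0,0,35,0,-40,1],[0,0,0,35,0,-40,1],[0,0,0,35,0,-40,1],[0,0,0,30,0,-30,1],[0,0,0,0,0,-10,1],[0,0,0,0,0,0,1]]'
python3 - <<'E'
from h import *
f=grab_frame("wrist");cv2.imwrite("pics/w10.png",f["color"][:,:,::-1])
crop("top",320,215,440,335,5,"pics/t10.png")
crop("scene",225,165,325,265,6,"pics/s10.png")
E
```

```text
clock: 12.37
eef_pos: [302.4, -151.8, 349.2]
tcp_rot: [3.137, 0.071, 3.125]
contact_force: [1.4, 0.0, -0.1]
opening: -0.006
```

View pics/w10.png

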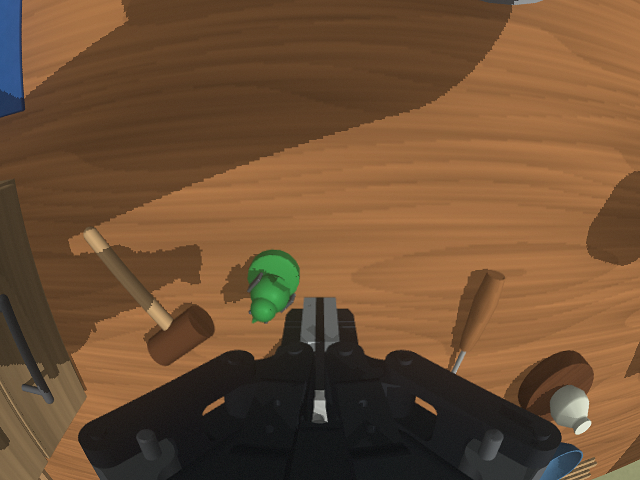

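View pics/t10.png

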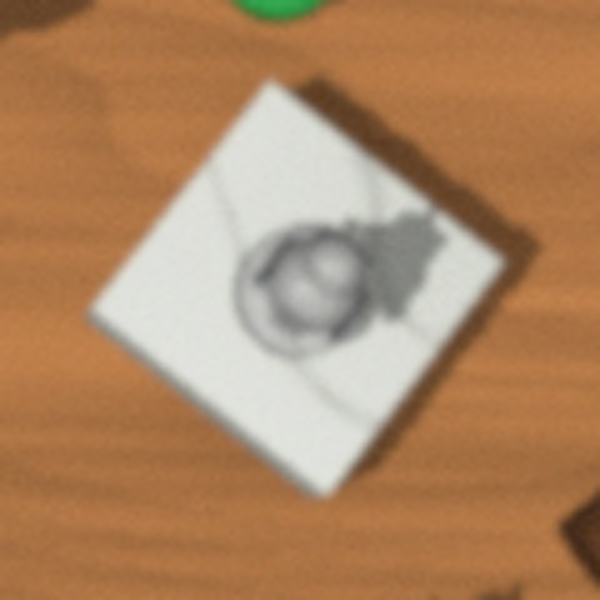

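View pics/s10.png

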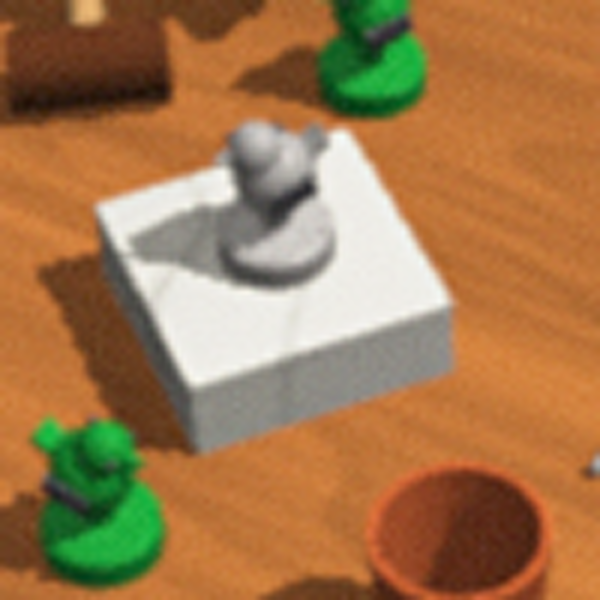

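Run:
```python
from h import *
f=grab_frame("top")
P=lambda u,v,z:ray(f,(u+.5)/5-.5+320,(v+.5)/5-.5+215,z)[:2].round(1)
C=np.array([P(*c,40) for c in [(271,80),(506,260),(327,494),(90,313)]]);print(C.tolist(),C.mean(0),'corner err')
l,r_,t,b=P(233,292,40),P(371,288,53),P(303,220,53),P(303,357,40)
print(l,r_,t,b,'foot',(t[0]+b[0])/2,(l[1]+r_[1])/2)
g=grab_frame("scene")
Q=lambda u,v,z:ray(g,(u+.5)/6-.5+225,(v+.5)/6-.5+165,z)[:2].round(1)
C=np.array([Q(*c,40) for c in [(97,207),(193,387),(453,302),(345,130)]]);print(C.tolist(),(C[0]+C[2])/2,(C[1]+C[3])/2)
# foot: silhouette left/right at u; bottom at base
print('base bottom',Q(278,285,40),'left',Q(219,243,46),'right',Q(336,236,46))
d=g["T"][:3,2][:2];d=d/np.linalg.norm(d);print('foot via bottom',Q(278,285,40)+24*d,'via lr',(Q(219,243,46)+Q(336,236,46))/2)
```

```text
[[601.5, -146.4], [535.6, -234.6], [447.9, -167.2], [511.9, -79.4]] [ 524.225 -156.9  ] corner err
[ 521.  -132.4] [ 522.5 -181.3] [ 546.9 -156.3] [ 497.6 -158.4] foot 522.25 -156.85000000000002
[[540.1, -230.8], [605.2, -144.0], [517.4, -78.3], [452.6, -165.9]] [ 528.75 -154.55] [ 528.9  -154.95]
base bottom [ 542.6 -143.7] left [ 538.7 -173.1] right [ 513.  -134.3]
foot via bottom [ 521.32504727 -154.80749235] via lr [ 525.85 -153.7 ]
```

```bash
python3 plan.py 470 -156.5 75 3.13
python3 -m creep '[[0,0,0,-30,-3,25,1],[0,0,0,-30,-2,25,1],[0,0,0,-30,0,15,1],[0,0,0,-30,0,10,1],[0,0,0,-10,0,5,1],[0,0,0,0,0,0,1]]';python3 tip.py; python3 plan.py 480 -156.5 46 3.13
```

```text
turn [ 0.007 -0.015 -0.004] shift in present axes [-134.5   -3.1  108.4] in goal axes [-132.9   -2.9  110.4]
clock: 13.12
eef_pos: [446.6, -156.9, 265.1]
tcp_rot: [3.133, 0.061, 3.128]
contact_force: [-0.8, -0.2, -0.6]
opening: -0.001
rot [3.133 0.061 3.128] tip [ 457.1 -155.6   92. ] front-x [ 468.1 -155.7   92.7] rear [ 446.1 -155.4   91.4] [-0.85 -0.21 -0.6 ]
turn [ 0.009 -0.019 -0.002] shift in present axes [-5.7  0.4 47.6] in goal axes [-4.8  0.8 47.7]
```

```bash
python3 -m creep '[[0.008,-0.018,0,0,0,20,1],[0,0,0,0,0,16,1],[0,0,0,-2,0,6,1],[0,0,0,-2,0,2,1],[0,0,0,0,0,0,1]]';python3 tip.py
```

```text
clock: 13.53
eef_pos: [453.0, -155.4, 215.2]
tcp_rot: [3.138, 0.07, 3.131]
contact_force: [-0.3, -1.1, 0.5]
opening: -0.003
rot [3.138 0.07  3.131] tip [ 465.1 -154.9   42.3] front-x [ 476.1 -155.    43. ] rear [ 454.1 -154.8   41.5] [-0.31 -1.07  0.48]
```

Slightly low, so I'll raise it before advancing.

```bash
python3 -m creep '[[0,0,0,0,0,-2.5,1],[0,0,0,-3,-1,0,1],[0,0,0,-3,0,0.3,1],[0,0,0,-3,0,0.3,1],[0,0,0,-3,0,0.3,1],[0,0,0,0,0,0,1]]';python3 tip.py
```

```text
clock: 14.03
eef_pos: [466.4, -157.2, 221.1]
tcp_rot: [3.139, 0.074, 3.131]
contact_force: [0.4, -0.5, 0.3]
opening: 0.003
rot [3.139 0.074 3.131] tip [ 479.1 -157.    48.2] front-x [ 490.1 -157.1   49. ] rear [ 468.2 -156.9   47.4] [ 0.37 -0.53  0.34]
```

```bash
python3 -m creep '[[0,0,0,-2,0,1,1],[0,0,0,-2,0,1,1],[0,0,0,-1.5,0,0.4,1],[0,0,0,-1,0,0.1,1],[0,0,0,-1,0,0.1,1],[0,0,0,-1,0,0.1,1],[0,0,0,0,0,0,1]]';python3 tip.py
```

```text
clock: 14.62
eef_pos: [476.0, -157.2, 219.0]
tcp_rot: [3.139, 0.073, 3.131]
contact_force: [0.5, 0.3, 0.7]
opening: -0.002
rot [3.139 0.073 3.131] tip [ 488.7 -157.    46.1] front-x [ 499.7 -157.1   46.9] rear [ 477.7 -156.9   45.3] [0.47 0.35 0.67]
```

Now 2 mm more, then retreat and look.

```bash
python3 -m creep '[[0,0,0,-1,0,0.1,1],[0,0,0,-1,0,0.1,1],[0,0,0,0,0,0,1]]';python3 tip.py
python3 -m creep '[[0,0,0,3,0,0,1],[0,0,0,12,0,0,1],[0,0,0,25,0,-10,1],[0,0,0,35,0,-40,1],[0,0,0,35,0,-40,1],[0,0,0,35,0,-40,1],[0,0,0,30,0,-30,1],[0,0,0,0,0,-10,1],[0,0,0,0,0,0,1]]'
python3 - <<'E'
from h import *
crop("top",320,215,440,335,5,"pics/t11.png")
crop("scene",225,165,325,265,6,"pics/s11.png")
E
```

```text
clock: 14.87
eef_pos: [477.7, -157.2, 218.8]
tcp_rot: [3.139, 0.072, 3.131]
contact_force: [-0.1, -0.5, 0.6]
opening: 0.001
rot [3.139 0.072 3.131] tip [ 490.2 -156.9   45.8] front-x [ 501.2 -157.    46.6] rear [ 479.3 -156.7   45. ] [-0.14 -0.54  0.64]
clock: 15.62
eef_pos: [305.4, -153.6, 351.2]
tcp_rot: [3.138, 0.069, 3.133]
contact_force: [2.0, -0.2, 0.5]
opening: 0.001
```

View pics/t11.png

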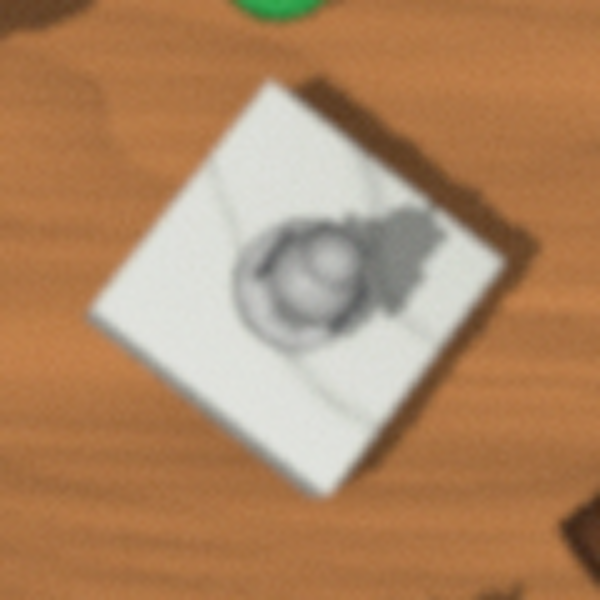

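View pics/s11.png

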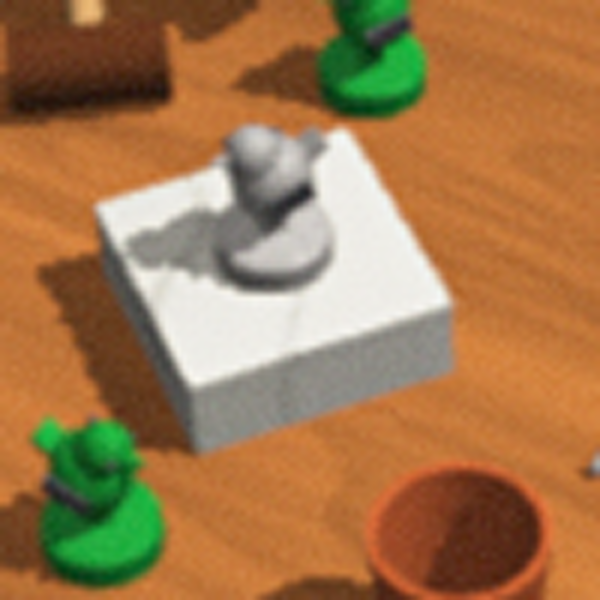

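Run:
```python
from h import *
from rig import job
f=grab_frame("top")
P=lambda u,v,z:ray(f,(u+.5)/5-.5+320,(v+.5)/5-.5+215,z)[:2]
l,r_,t,b=P(233,284,40),P(370,282,53),P(303,215,53),P(303,352,40)
print('top foot',(t[0]+b[0])/2,(l[1]+r_[1])/2,'plinth 524.2 -156.9')
g=grab_frame("scene")
Q=lambda u,v,z:ray(g,(u+.5)/6-.5+225,(v+.5)/6-.5+165,z)[:2]
d=g["T"][:3,2][:2];d=d/np.linalg.norm(d);print('scene foot',Q(274,290,40)+24*d,'plinth 528.8 -154.7')
s=sense();print(s['clock'],s['contact_force'])
job.sign_off()
```

```text
top foot 524.118492274802 -156.6582280116174 plinth 524.2 -156.9
scene foot [ 524.41193781 -154.7746105 ] plinth 528.8 -154.7
15.8167 [-0.07919868 -0.44928113  0.0596694 ]
the job is handed in; nothing more can be done
```

The bird now stands near the middle of the plinth, and I handed the job in at 15.8 s of the 51 s allowed. I slid it low on its foot rim with the shut fingertips, first along -y by about 13 mm and then along +x by about 12 mm. I then backed the hand about 170 mm away.

- **Bird position:** the last top view puts the bird within about 0.3 mm of the plinth's centre. The scene view disagrees in x, showing about 4 mm still to go. Both are inside the 7 mm limit; I trust the top view more.
- **Bird and neighbours:** the bird is upright in both views, and the plinth's corners are within about a millimetre of where they started. The neighbouring objects visible in the crops look unmoved; I didn't measure the others.
- **Forces:** the wrist force reading stayed at the noise level, about 1 N, during the pushes.
- **Mid-course correction:** on the way into the x push the tip rose to 14 mm above the plinth, slightly above the 13 mm rim. I backed off and lowered it; the bird had not moved.

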